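# Set the syringe dose stop with the knurled wheel

### The job

With a fingertip on top of the knurled wheel of the dose-stop jig, roll it until the blue stop has closed up on the syringe just as far as the red dose mark, so that its black pointer lines up with the mark. Do not take the wheel between the fingers or touch the stop itself, pick nothing up, leave the syringe and all the other things where they are, and finish with the hand clear and the stop at rest on the mark.

Things in the scene. Friction and masses are not known exactly. Their poses are not given: they have to be found in the camera images.
- jig: Dose-stop jig fixed to the table: white base plate 110 x 310 x 12 mm. Origin: centre of its underside. Its y axis runs lengthwise from the wheel end to the syringe end, x across, z up. A grey gearbox (44 across x 90 long, top 57 mm above the table) stands on the wheel end centred at y = -100 mm; the upper part of the wheel sticks out of its top. A white scale rail (top 38 mm above the table) lies along the -x side from y = -50 to +75 mm.
- wheel_top (a point): Fixed point of the jig: the topmost point of the knurled steel wheel's rim (over its axle, mid-width), 88 mm above the table. The wheel's radius over its ridges is 36 mm, its width 18 mm, its axle runs along the jig's x axis, 52 mm above the table; 24 rounded ridges stand about 2 mm proud, one of them orange. Apart from the wheel, nothing within 60 mm of this point is higher than 60 mm above the table. The point's axes are parallel to the jig's.
- wheel (a joint): Angle of the wheel, rad. It grows as the top of the wheel is rolled towards the jig's +y (towards the syringe); each rad moves the stop 18 mm towards the syringe, that is 1 mm of stop for 2 mm rolled at the rim. It turns either way (range -0.3 to 3.5), against a friction of about 0.04 N m (about 1.1 N at the rim), and stays where it is left.
- stop: The moving stop: blue plate 44 (x) x 8 (y) x 34 (z) mm, top 50 mm above the table, on a steel push bar from the gearbox. Slides along the jig's y axis only. Its origin coincides with the jig's origin when the wheel reads 0, and shifts along the jig's y with the stop. Not to be touched.
- pointer (a point): Tip of the stop's black pointer (5 mm thick bar over the white scale rail); this point is on the bar's mid-line, at jig y = -42.5 mm when the wheel reads 0, 41.5 mm above the table. It starts 14 to 42 mm short of the mark.
- dose_mark (a point): The red dose mark: bar 5 mm thick on a fixed red clip on the scale rail, 41.5 mm above the table, 4 mm from the pointer tip sideways when they line up; this point is on the mark's mid-line. Its y axis is the jig's y. The stop is set when the pointer has the same jig-y as this point.
- syringe: Loose capped syringe, barrel 14 mm in diameter, 66 mm long (110 mm overall), lying in the jig's cradle along the jig's y; origin on the barrel axis, 29 mm from the flange end, 39 mm above the table. Leave alone.
- vial_a: Loose glass vial with red cap, 24 mm diameter, 50 mm tall, standing on the table at the jig's -x side; origin: centre of its underside. Leave alone.
- vial_b: Loose glass vial with blue cap, 24 mm diameter, 50 mm tall, standing on the table at the jig's -x side; origin: centre of its underside. Leave alone.
- gel: Loose white bottle, 60 mm diameter, 150 mm tall, beyond the jig; origin: centre of its underside. Leave alone.
- carton: Loose white and purple carton 60 x 90 x 60 mm beyond the jig; origin: centre of its underside. Leave alone.
- cup: Loose white cup, 70 mm rim diameter, 70 mm tall; origin: centre of its underside. Leave alone.
- tray: Loose grey tray 140 x 200 x 30 mm with wrapped syringes, to the robot's right; origin: centre of its underside. Leave alone.

How it is judged:
By the outcome, as a careful person would: the job done as asked, in the order asked, and still so for the second after the job is handed in, with the robot touching nothing.
It also fails if it takes over 48 s, if anything falls off the work surface, if the arm or the gripper's body presses on something with over 40 N, if the wrist force passes 120 N, or if a joint passes its speed limit or range.

### The arm

A 6-joint arm with a two-finger parallel gripper is mounted at the origin on the work surface. World frame = base frame: x ahead of the robot, y to its left, z up, the work surface at z = 0. Lengths are in mm, angles in rad, forces in N, time in s.
With the tool pointing down it reaches from about 350 to 725 mm from the base axis. Payload 4.3 kg.
Tool frame: the origin (TCP) lies at the very end of the fingers, on their centre line; the grasp point (between the pads) lies 19 mm behind it (robot.grip_point_offset is the distance from the TCP to the grasp point, in mm); z points along the fingers, y is the line along which they close (so a half turn about z gives the same grasp; the last joint's range is limited). The gripper opens to 85 mm and grips with 20 to 120 N. Pads are 22 mm wide; open, the fingers measure 114 mm over their backs; the gripper's body (76 mm by 85 mm) begins 54 mm behind the grasp point. The pads swing forward as they close: fully open they stand 13 mm farther back than shut.
Start: joints at [-1.272, 0.377, 0.081, 1.274, 0, 1.46], TCP at [228.582, -527.653, 231.329] pointing down, gripper open.
Joint ranges: [-2.72, 2.72], [-0.84, 1.66], [-1.02, 1.22], [-1.77, 2.12], [-1.37, 1.28], [-3.14, 3.14]. Speed limits (rad/s): [2.57, 2.57, 3.14, 3.14, 3.14, 3.14].

### API

Orientations are given as [roll, pitch, yaw] about the fixed x, y, z axes, in that order (R = Rz(yaw) Ry(pitch) Rx(roll)).
In Python, from station import sensors, viewer, job, robot gives the robot as it stands. The module is installed in compiled form; this text tells all that it offers.
- The arm moves only by the tool carry_out, never from a script. Its argument "motion" is a list that holds one entry, the list of rows, each a list of 5 numbers: the shift along the tool's x, y, z in mm, then the turn about the tool's z in degrees, then the finger opening in mm, from 0 to 85.4. A call has 1 to 10 rows; each row shifts and turns the commanded pose from where the row before left it, along the tool's axes as they then stand; what a row does not reach is not made up. A row lasts 1/8 s, in which the tool goes at most 62.5 mm and 10.7 degrees, less where a joint would pass 70% of its speed; a pose out of reach is approached as far as the arm can. A call with a gripper value outside its range is refused whole. The fingers move at their own pace and stop on an object; "newtons" is the grip in N (left out, the last holds). Time passes only in rows, so rows that do not move let the fingers close. It gives the time, the measured TCP pose, the force, the opening and the grip force at its end, in the units of the state.
- sensors.read_state(): the state, without advancing time (a new reading comes with each control period).
- viewer.read_camera(name): name is "side" or "top" or "wrist"; returns (picture, depth): 400x640x3 uint8, blue, green, red; 400x640 float32, mm along the optical axis (not along the pixel's ray), 0 where there is no reading.
- viewer.calibration(name): a dict with "camera_matrix" (3x3 intrinsics, pixels), "R" (3x3) and "t" (3): a world point X has camera coordinates R X + t. Camera axes: x right, y down, z forward; pixel columns grow to the right and rows downward; lengths in mm; the calibration is good to about 2 mm. A picture is of the moment at which its call begins: read the wrist's pose just before it. calibration takes no time and is no camera call; for the wrist camera it gives the pose at the moment of the call.
- job.hand_in(): hands the job in; it is judged then, once.
The state is a dict: "time": time; "q": joint angles; "joint_vel": joint speeds; "tau": joint torques, N m; "tcp_pos": TCP position; "tcp_rot": TCP orientation; "ft_force": force on the tool from outside, world axes, zero at the start; "torque": the same for the moment, N m; "gripper_width": finger opening in mm; "grasp_force": force on a finger pad.
Only numpy, scipy, OpenCV 4.12 (cv2) and the standard library are available. Lean on these libraries where they do the work, as an engineer would, in place of code of your own. Each camera call takes 0.05 s, during which the arm holds its last target. There are 200 camera calls.

## Working session

There is one attempt and no reset: what is moved stays moved. The work goes in short steps, Python scripts to look and compute and a tool call to move; the robot and the scene stay as the last step left them, time stands still between calls to the robot, and variables do not carry over. Pictures are saved under pics/ and viewed, at most 10 in all, crops included, and the job is handed in when it is done.

Besides the shell and the picture viewer there is one more tool, called after "Request:" by a JSON object that holds its "api" and its "payload". carry_out: Moves the arm, as the interface text tells. Its arguments: {"type":"object","properties":{"motion":{"type":"array","items":{"type":"array","items":{"type":"array","items":{"type":"number"}}}},"newtons":{"type":"number"}},"required":["motion"]}

```bash
mkdir -p pics; cat > h.py <<'E'
import numpy as np, cv2
from station import sensors, viewer, job, robot
def snap(n,f):
    c=viewer.calibration(n); p,d=viewer.read_camera(n); cv2.imwrite(f'pics/{f}.png',p); np.savez(f'pics/{f}.npz',p=p,d=d,K=c['camera_matrix'],R=c['R'],t=c['t']); return p,d,c
def load(f):
    z=np.load(f'pics/{f}.npz'); return z['p'],z['d'],dict(camera_matrix=z['K'],R=z['R'],t=z['t'])
def plane(c,u,v,z):
    R=np.array(c['R']);t=np.array(c['t']).ravel();o=-R.T@t
    r=R.T@np.linalg.inv(c['camera_matrix'])@[u,v,1]; return o+r*(z-o[2])/r[2]
E
python3 - <<'E'
from h import *
s=sensors.read_state();print(s['time'],s['tcp_pos'],s['tcp_rot'])
for n in('top','side'):
    p,d,c=snap(n,n+'0'); print(n,-np.array(c['R']).T@np.array(c['t']).ravel(), np.array(c['camera_matrix'])[0,0])
E
```

```text
0.0 [ 228.37809454 -526.967316    230.35339947] [-3.13952700e+00 -2.18966663e-04  4.08792072e-01]
top [ 447.75531884  -85.26705718 1442.47890492] 501.64702996453826
side [163.20060665 586.09463727 739.75488542] 388.9651816347122
```

View pics/top0.png

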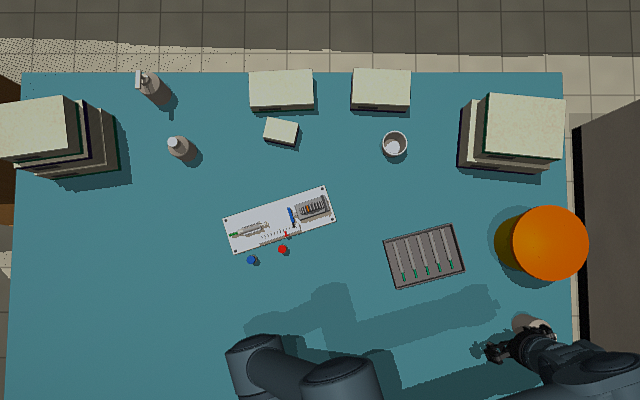

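View pics/side0.png

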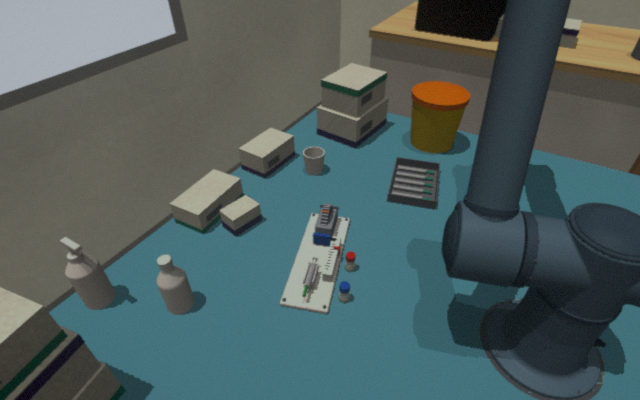

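The jig lies at about (279,220) in the top view, with its wheel end to the right at (312,207) and the syringe end to the left. The blue stop is at (292,215) and the red mark at (287,232). I'll measure the plate and the other parts next.

```bash
python3 - <<'E'
from h import *
p,d,c=load('top0')
roi=np.zeros(p.shape[:2],np.uint8);roi[180:260,215:345]=1
m=((p.min(2)>140)&(roi>0)).astype(np.uint8)
m=cv2.morphologyEx(m,cv2.MORPH_CLOSE,np.ones((5,5)))
k=max(cv2.findContours(m,0,2)[0],key=cv2.contourArea)
r=cv2.minAreaRect(k);b=cv2.boxPoints(r);print(r)
w=np.array([plane(c,*q,12) for q in b]);print(w.round(1)); print(w.mean(0))
e=[np.linalg.norm(w[i]-w[(i+1)%4]) for i in range(4)];print(e)
i=int(np.argmax(e));v=w[(i+1)%4]-w[i];v*=np.sign(v[1]);v/=np.linalg.norm(v);print('jig y',v,'jig yaw',np.arctan2(-v[0],v[1]))
print('wheel top',w.mean(0)+v*-100)
cv2.imwrite('pics/c.png',cv2.resize(p[180:265,215:345],None,fx=6,fy=6,interpolation=2))
E
```

```text
((278.45001220703125, 219.3500213623047), (37.631099700927734, 108.14988708496094), 71.56504821777344)
[[ 515.2  191.3   12. ]
 [ 614.4 -101.9   12. ]
 [ 512.1 -136.    12. ]
 [ 413.8  155.4   12. ]]
[513.90794748  27.22769249  12.        ]
[np.float64(309.5442310262626), np.float64(107.84513139254433), np.float64(307.55944757007376), np.float64(107.55331016692678)]
jig y [-0.32044761  0.94726624 -0.        ] jig yaw 0.3262019750810149
wheel top [545.95270823 -67.49893158  12.        ]
```

View pics/c.png

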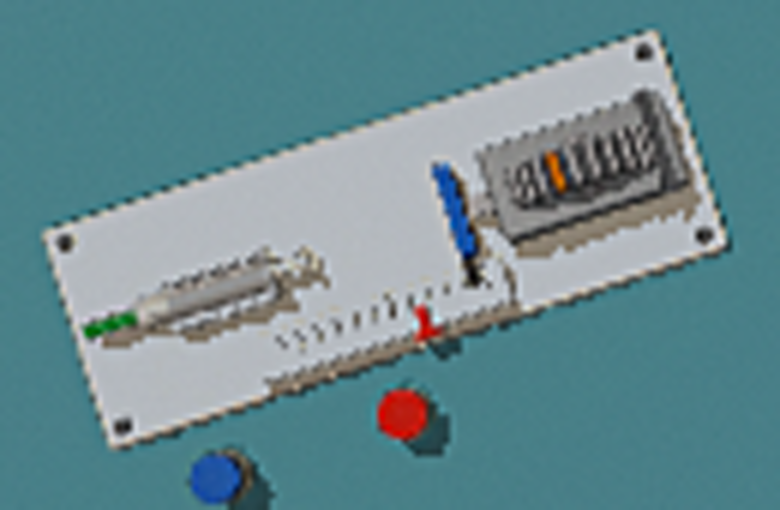

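The pointer is near crop (472,275), about 20 mm short of the red mark at (425,318). Next I move over the wheel with the fingers closed, keeping tool x along jig x.

Request:
{"api": "carry_out", "payload": {"motion": [[[47.5,-29.5,0,0,0],[47.5,-29.5,0,0,0],[47.5,-29.5,0,0,0],[47.5,-29.5,0,0,0],[47.5,-29.5,0,0,0],[47.5,-29.5,0,0,0],[47.5,-29.5,0,0,0],[47.5,-29.5,0,0,0],[47.5,-29.5,0,0,0],[47.5,-29.5,0,4.7,0]]]}}

```text
time: 1.35
tcp_pos: [547.7, -66.4, 230.9]
tcp_rot: [-3.142, 0.001, 0.325]
ft_force: [0.6, -0.0, -0.3]
gripper_width: 0.0
grasp_force: 0.0
```

Request:
{"api": "carry_out", "payload": {"motion": [[[0,0,0,0,0],[0,0,0,0,0],[0,0,0,0,0]]]}}

```text
time: 1.72
tcp_pos: [546.4, -69.2, 231.2]
tcp_rot: [-3.142, 0.001, 0.325]
ft_force: [0.6, 1.0, -0.6]
gripper_width: -0.0
grasp_force: 0.0
```

```bash
python3 - <<'E'
from h import *
s=sensors.read_state();print(s['time'],s['tcp_pos'],s['tcp_rot'],s['gripper_width'],s['ft_force'])
p,d,c=snap('wrist','w0');print(-np.array(c['R']).T@np.array(c['t']).ravel(),c['R'])
E
```

```text
1.725 [546.40908633 -69.19575583 231.17467852] [-3.14154071e+00  6.91376962e-04  3.25225800e-01] -0.02924604062274428 [ 0.60151737  0.95628878 -0.5738039 ]
[618.92303943 -43.41840123 374.38323598] [[ 3.20134678e-01 -9.47371940e-01 -4.41360363e-04]
 [-9.02506028e-01 -3.05115253e-01  3.03953207e-01]
 [-2.88091405e-01 -9.69076315e-02 -9.52686860e-01]]
```

View pics/w0.png

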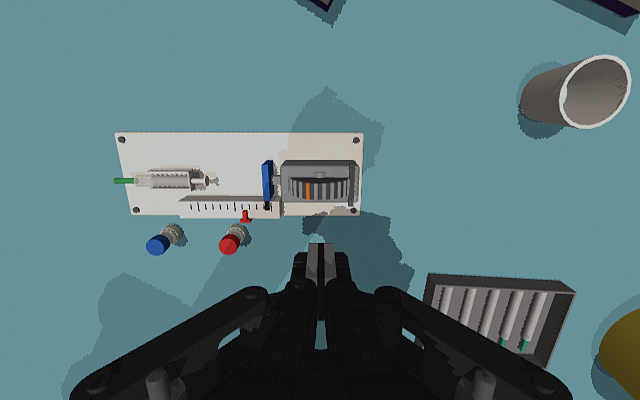

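The wrist view shows the black pointer at (268,206), the red mark at (246,214), the wheel around (320,187), and the closed fingertips at (320,250). I'll compute positions from it.

```bash
cat >> h.py <<'E'
V=np.array([-.3204,.9473,0]);X=np.array([.9473,.3204,0]) 
def mk(f,show=None,box=None):
    p,d,c=load(f);q=p.astype(int);b,g,r=q[...,0],q[...,1],q[...,2]
    return p,d,c,(r>110)&(g<60)&(b<60),(b>90)&(r<60)&(g<110)
E
python3 - <<'E'
from h import *
p,d,c,red,blue=mk('w0')
C=np.array([513.9,27.2,0])
for y0,y1,x0,x1 in [(198,228,232,262)]:
    ys,xs=np.nonzero(red[y0:y1,x0:x1]); 
    for y in sorted(set(ys)): 
        u=xs[ys==y]+x0; P=plane(c,u.mean(),y+y0,41.5); print('red',y+y0,u.min(),u.max(),((P-C)@X).round(1),((P-C)@V).round(1))
for y in range(196,214): 
    row=p[y,258:280].max(1); u=np.nonzero(row<60)[0]+258
    if len(u): P=plane(c,u.mean(),y,41.5);print('blk',y,u.min(),u.max(),((P-C)@X).round(1),((P-C)@V).round(1))
# holes for pose: dark corner discs
for (u,v) in [(122,140),(356,140),(136,210),(354,210)]:
    w=p[v-7:v+8,u-7:u+8].max(2)<110; yy,xx=np.nonzero(w);P=plane(c,xx.mean()+u-7,yy.mean()+v-7,12);print('hole',w.sum(),P.round(1),((P-C)@X).round(1),((P-C)@V).round(1))
cv2.imwrite('pics/d.png',cv2.resize(p[150:230,220:370],None,fx=5,fy=5,interpolation=0))
E
```

```text
red 211 244 245 -40.7 -6.6
red 212 243 245 -42.0 -5.9
red 213 243 246 -43.3 -6.4
red 214 243 246 -44.6 -6.3
red 215 243 246 -46.0 -6.2
red 216 243 246 -47.3 -6.1
red 217 243 246 -48.6 -6.0
red 218 243 246 -49.9 -5.9
red 219 242 246 -51.3 -5.2
red 220 240 249 -52.6 -5.7
red 221 240 249 -53.9 -5.6
blk 196 270 271 -21.4 -39.7
blk 197 270 271 -22.7 -39.7
blk 198 270 270 -24.0 -39.0
blk 199 270 270 -25.2 -38.9
blk 200 270 270 -26.5 -38.9
blk 201 265 268 -27.8 -34.5
blk 202 265 268 -29.1 -34.4
blk 203 265 268 -30.3 -34.4
blk 204 265 268 -31.6 -34.3
blk 205 265 269 -32.9 -34.8
blk 206 264 271 -34.2 -34.9
blk 207 264 271 -35.5 -34.9
blk 208 264 271 -36.8 -34.8
blk 209 265 271 -38.1 -35.4
blk 210 271 271 -39.4 -39.4
hole 34 [507.9 180.6  12. ] 43.4 147.2
hole 32 [600.2 -96.7  12. ] 42.1 -145.0
hole 31 [420.5 150.9  12. ] -48.8 147.1
hole 88 [ 511. -127.   12.] -52.2 -145.1
```

View pics/d.png

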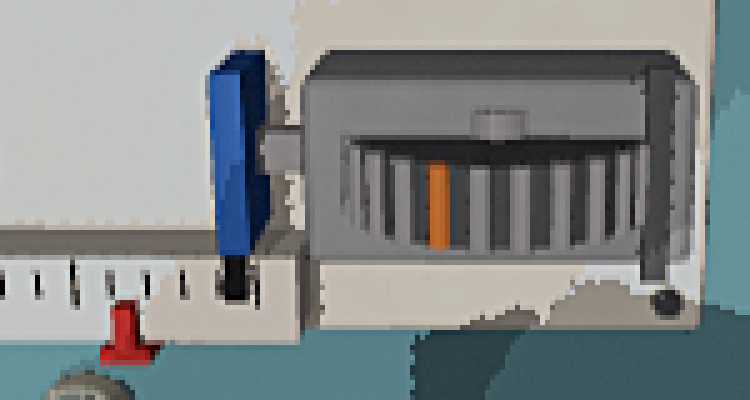

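The gap is about 28 mm of stop, so about 57 mm at the rim (1.57 rad), to be made in several short strokes. I descend just behind the top of the wheel first.

Request:
{"api": "carry_out", "payload": {"motion": [[[-2,7,40,0,0],[0,0,40,0,0],[0,0,40,0,0],[0,0,15,0,0],[0,0,0,0,0],[0,0,2,0,0],[0,0,2,0,0],[0,0,0,0,0]]]}}

```text
time: 2.78
tcp_pos: [548.1, -75.5, 93.0]
tcp_rot: [3.141, -0.001, 0.327]
ft_force: [1.0, 0.5, -1.3]
gripper_width: -0.0
grasp_force: 0.0
```

Request:
{"api": "carry_out", "payload": {"motion": [[[0,0,1.5,0,0],[0,0,1.5,0,0],[0,0,0,0,0]]]}}

```text
time: 3.15
tcp_pos: [547.4, -75.4, 89.1]
tcp_rot: [-3.141, 0.0, 0.327]
ft_force: [0.1, -0.3, -0.1]
gripper_width: 0.0
grasp_force: 0.0
```

Request:
{"api": "carry_out", "payload": {"motion": [[[0,0,1,0,0],[0,0,1,0,0],[0,0,0,0,0]]]}}

```text
time: 3.52
tcp_pos: [547.6, -75.5, 87.6]
tcp_rot: [3.141, -0.0, 0.327]
ft_force: [-0.9, -0.1, 2.8]
gripper_width: 0.2
grasp_force: 1.4
```

Request:
{"api": "carry_out", "payload": {"motion": [[[0,0,0.7,0,0],[0,-2.5,0,0,0],[0,-2.5,0,0,0],[0,-2.5,0,0,0],[0,-2.5,0,0,0],[0,0,0,0,0]]]}}

```text
time: 4.28
tcp_pos: [544.7, -66.4, 87.6]
tcp_rot: [3.14, -0.001, 0.327]
ft_force: [-2.6, -1.7, 8.8]
gripper_width: 0.1
grasp_force: 3.8
```

Request:
{"api": "carry_out", "payload": {"motion": [[[0,-2.5,0,0,0],[0,-2.5,0,0,0],[0,-2.5,0,0,0],[0,-2.5,0,0,0],[0,0,0,0,0]]]}}

```text
time: 4.9
tcp_pos: [541.5, -56.6, 87.1]
tcp_rot: [3.141, -0.001, 0.327]
ft_force: [-1.5, -0.1, 5.6]
gripper_width: 0.4
grasp_force: 2.8
```

```bash
python3 - <<'E'
from h import *
p,d,c=snap('wrist','w1')
cv2.imwrite('pics/e.png',p[110:360,100:480])
E
```

```text
(no output)
```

View pics/e.png

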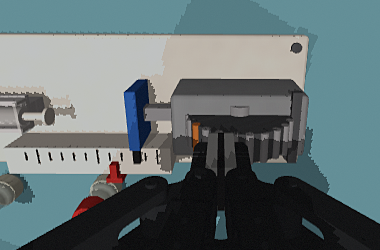

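The stroke works: the stop's pointer is now at about (237,267) in the full frame and the red mark at (217,280). I measure the gap by edges.

```bash
cat >> h.py <<'E'
C=np.array([513.9,27.2,0])
def gap(f):
    p,d,c,red,blue=mk(f); out={}
    blk=p.max(2)<45
    vv,uu=np.mgrid[0:400,0:640]; K=np.array(c['camera_matrix']);R=np.array(c['R']);t=np.array(c['t']).ravel();o=-R.T@t
    r=np.stack([uu,vv,np.ones_like(uu)],-1)@np.linalg.inv(K).T@R
    P=o+r*((41.5-o[2])/r[...,2])[...,None]-C; x=P@X;y=P@V
    for n,m,a,b in(('red',red,-50,-39),('blk',blk,-40,-29)):
        m=m&(x>a)&(x<b)&(y>-50)&(y<20)
        k,l,s,_=cv2.connectedComponentsWithStats(m.astype(np.uint8)); i=1+np.argmax(s[1:,4]); print(n,s[i])
        L=[]
        for v in range(s[i,1],s[i,1]+s[i,3]):
            q=np.nonzero(l[v]==i)[0]; L.append((y[v,q[0]],y[v,q[-1]],x[v,q[0]]))
        L=np.array(L);print(L[::max(1,len(L)//7)].round(1).tolist());out[n]=np.median(L[:,:2],0)
    print('edges',out,'gap + edge, - edge',out['red']-out['blk'])
E
python3 - <<'E'
from h import *
gap('w0');gap('w1')
E
```

```text
red [243 211   4   8  29]
[[-6.0, -7.2, -40.7], [-4.7, -7.1, -42.0], [-4.6, -8.3, -43.3], [-4.5, -8.2, -44.6], [-4.3, -8.1, -46.0], [-4.2, -8.0, -47.3], [-4.1, -7.9, -48.6], [-4.0, -7.7, -49.9]]
blk [264 202   6   8  34]
[[-32.6, -36.3, -29.1], [-32.5, -36.2, -30.3], [-32.5, -36.1, -31.6], [-32.4, -36.1, -32.9], [-32.3, -36.0, -34.2], [-31.0, -35.9, -35.5], [-32.2, -37.1, -36.8], [-32.1, -35.8, -38.1]]
edges {'red': array([-4.39894748, -7.90498822]), 'blk': array([-32.34337898, -36.0938538 ])} gap + edge, - edge [27.9444315  28.18886558]
red [209 275   8  10  66]
[[-3.0, -7.5, -41.6], [-3.6, -7.4, -42.5], [-3.5, -7.3, -43.4], [-3.4, -7.2, -44.2], [-3.3, -7.1, -45.1], [-3.2, -7.8, -46.0], [-3.1, -7.7, -46.8], [-3.0, -7.6, -47.7], [-2.9, -7.5, -48.6], [-2.8, -7.4, -49.5]]
blk [233 261   8  12  94]
[[-22.1, -27.3, -29.8], [-22.1, -27.2, -30.6], [-22.0, -27.2, -31.4], [-21.9, -27.1, -32.3], [-21.8, -27.0, -33.1], [-21.7, -27.0, -34.0], [-21.7, -26.9, -34.8], [-21.6, -26.8, -35.7], [-21.5, -26.8, -36.5], [-21.4, -26.7, -37.3], [-22.1, -26.6, -38.2], [-22.0, -26.5, -39.1]]
edges {'red': array([-3.16683706, -7.43500089]), 'blk': array([-21.86286936, -26.93160973])} gap + edge, - edge [18.6960323  19.49660884]
```

Request:
{"api": "carry_out", "payload": {"motion": [[[0,0,-8,0,0],[0,10,0,0,0],[0,10,0,0,0],[0,0,0,0,0],[0,0,5,0,0],[0,0,2,0,0],[0,0,1,0,0],[0,0,0,0,0]]]}}

```text
time: 5.95
tcp_pos: [547.4, -75.8, 87.5]
tcp_rot: [3.14, 0.0, 0.327]
ft_force: [-3.1, -1.4, 7.6]
gripper_width: 0.2
grasp_force: 3.8
```

Request:
{"api": "carry_out", "payload": {"motion": [[[0,-2.5,0,0,0],[0,-2.5,0,0,0],[0,-2.5,0,0,0],[0,-2.5,0,0,0],[0,-2.5,0,0,0],[0,-2.5,0,0,0],[0,-2.5,0,0,0],[0,-2.5,0,0,0],[0,0,0,0,0]]]}}

```text
time: 7.08
tcp_pos: [541.0, -56.4, 87.2]
tcp_rot: [3.141, -0.0, 0.327]
ft_force: [-1.4, -0.3, 5.7]
gripper_width: -0.2
grasp_force: 3.0
```

```bash
python3 - <<'E'
from h import *
snap('wrist','w2');gap('w2')
E
```

```text
red [210 275   8  10  66]
[[-3.4, -7.1, -42.1], [-3.3, -7.8, -43.0], [-3.2, -7.7, -43.9], [-3.1, -7.6, -44.7], [-3.0, -7.5, -45.6], [-3.6, -7.4, -46.5], [-3.5, -7.3, -47.3], [-3.4, -7.2, -48.2], [-2.5, -7.1, -49.1], [-3.2, -7.8, -50.0]]
blk [219 260  10  13  97]
[[-16.7, -17.4, -29.4], [-11.4, -17.3, -30.3], [-12.0, -17.2, -31.1], [-12.0, -17.2, -31.9], [-11.9, -17.1, -32.8], [-11.8, -17.0, -33.6], [-11.7, -16.9, -34.5], [-11.6, -16.8, -35.3], [-11.5, -16.8, -36.1], [-11.4, -17.4, -37.0], [-11.3, -16.6, -37.8], [-12.0, -16.5, -38.7], [-11.9, -15.7, -39.5]]
edges {'red': array([-3.22952659, -7.44984369]), 'blk': array([-11.78243727, -16.99821704])} gap + edge, - edge [8.55291067 9.54837334]
```

Request:
{"api": "carry_out", "payload": {"motion": [[[0,0,-8,0,0],[0,10,0,0,0],[0,10,0,0,0],[0,0,0,0,0],[0,0,5,0,0],[0,0,2,0,0],[0,0,1,0,0],[0,0,0,0,0]]]}}

```text
time: 8.12
tcp_pos: [547.4, -75.7, 87.6]
tcp_rot: [3.14, 0.0, 0.327]
ft_force: [-2.9, -1.0, 8.0]
gripper_width: -0.3
grasp_force: 4.2
```

Request:
{"api": "carry_out", "payload": {"motion": [[[0,-2.5,0,0,0],[0,-2.5,0,0,0],[0,-2.5,0,0,0],[0,-2.5,0,0,0],[0,-2.5,0,0,0],[0,-2,0,0,0],[0,0,0,0,0],[0,0,0,0,0]]]}}

```text
time: 9.12
tcp_pos: [543.0, -62.2, 87.7]
tcp_rot: [3.14, -0.0, 0.327]
ft_force: [-3.1, -0.3, 8.6]
gripper_width: 0.0
grasp_force: 4.4
```

```bash
python3 - <<'E'
from h import *
snap('wrist','w3');gap('w3')
E
```

```text
red [202 274   7  10  64]
[[-4.2, -7.2, -41.4], [-3.3, -7.1, -42.3], [-3.2, -7.7, -43.2], [-3.1, -7.6, -44.0], [-3.0, -7.5, -44.9], [-2.9, -7.4, -45.8], [-3.5, -7.3, -46.7], [-3.4, -7.2, -47.5], [-3.3, -7.1, -48.4], [-2.4, -7.0, -49.3]]
blk [201 260  11  13 111]
[[-5.6, -10.1, -29.6], [-4.8, -10.0, -30.4], [-3.9, -10.6, -31.3], [-3.8, -10.5, -32.1], [-3.7, -10.4, -32.9], [-4.3, -10.3, -33.8], [-4.2, -10.2, -34.6], [-4.1, -10.1, -35.5], [-4.0, -10.0, -36.3], [-3.9, -10.7, -37.2], [-4.6, -9.8, -38.0], [-4.5, -9.7, -38.9], [-4.4, -9.6, -39.7]]
edges {'red': array([-3.23782702, -7.25998561]), 'blk': array([ -4.24466274, -10.1235041 ])} gap + edge, - edge [1.00683572 2.8635185 ]
```

The remaining gap is about 1–2.8 mm, but the pointer's side face makes the edges ambiguous. I lift the finger and look from straight above the mark.

Request:
{"api": "carry_out", "payload": {"motion": [[[0,0,-25,0,0],[-12,-30,0,0,0],[-12,-30,0,0,0],[-11,-27.5,0,0,0],[0,0,0,0,0],[0,0,0,0,0],[0,0,0,0,0]]]}}

```text
time: 10.05
tcp_pos: [482.6, 9.3, 111.7]
tcp_rot: [3.141, -0.001, 0.326]
ft_force: [-0.6, 0.8, 1.3]
gripper_width: 0.1
grasp_force: 0.0
```

```bash
python3 - <<'E'
from h import *
p,d,c=snap('wrist','w4');gap('w4')
cv2.imwrite('pics/f.png',cv2.resize(p[120:280,220:420],None,fx=3.7,fy=3.7,interpolation=0))
E
```

```text
red [319 220   6   9  35]
[[-4.4, -8.4, -41.3], [-4.4, -8.4, -42.2], [-4.4, -8.5, -43.1], [-4.4, -6.9, -43.9], [-4.4, -6.1, -44.8], [-4.4, -6.1, -45.6], [-4.4, -6.1, -46.5], [-4.4, -5.2, -47.4], [-4.4, -5.2, -48.2]]
blk [319 206   8  13  78]
[[-6.0, -10.0, -29.6], [-6.0, -10.0, -30.4], [-6.0, -10.0, -31.2], [-5.2, -10.0, -32.1], [-6.0, -10.0, -32.9], [-6.0, -10.0, -33.7], [-6.0, -10.0, -34.6], [-6.0, -9.2, -35.4], [-6.0, -9.2, -36.2], [-6.0, -10.0, -37.1], [-5.2, -10.0, -37.9], [-5.2, -9.2, -38.8], [-4.5, -8.4, -39.6]]
edges {'red': array([-4.44585374, -6.05227887]), 'blk': array([-6.03620581, -9.97605609])} gap + edge, - edge [1.59035207 3.92377722]
```

View pics/f.png

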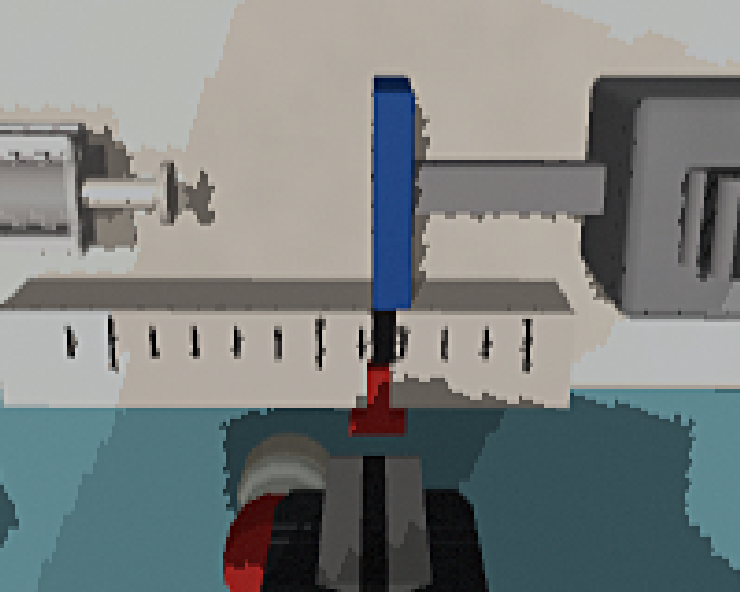

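The view shows the pointer at crop columns 371–396 and the red bar at 366–391, so the gap is about 1.2 mm. I'll refine it with a shadow-tolerant red mask.

```bash
cat >> h.py <<'E'
def fine(f,v0,v1,v2,v3,u0,u1):
    p,d,c=load(f);q=p.astype(float);y=lambda u,v:(plane(c,u,v,41.5)-C)@V
    def cent(a,b,w):
        r=[]
        for v in range(a,b):
            s=w[v,u0:u1].clip(0); u=np.arange(u0,u1); 
            on=s>0.5*s.max(); r.append(((s*on)@u/(s*on).sum(),on.sum(),v))
        r=np.array(r); print(r[:,:2].round(1).tolist()); return np.median([y(x,v) for x,_,v in r])
    # pointer darkness against rail, redness
    g=q.max(2); B=cent(v0,v1,(110-g)); Rr=cent(v2,v3,q[...,2]-q[...,1]); print('blk',B,'red',Rr,'gap',Rr-B)
E
python3 - <<'E'
from h import *
fine('w4',206,216,219,229,318,328)
E
```

```text
[[323.5, 6.0], [323.5, 6.0], [323.4, 6.0], [323.0, 7.0], [323.0, 7.0], [323.0, 7.0], [323.4, 6.0], [323.3, 6.0], [323.0, 5.0], [323.4, 6.0]]
[[321.6, 6.0], [321.5, 6.0], [321.5, 6.0], [321.4, 6.0], [320.4, 4.0], [320.6, 4.0], [320.6, 4.0], [320.6, 4.0], [319.5, 2.0], [320.4, 3.0]]
blk -7.895658993898854 red -5.719525542852968 gap 2.176133451045886
```

```bash
python3 - <<'E'
from h import *
p,d,c=load('w4')
for v in (207,211,214): print(v,[int(x) for x in p[v,316:330].max(1)])
for v in (219,221,224,227): print(v,[(int(x[2]),int(x[1])) for x in p[v,316:330]])
E
```

```text
207 [182, 172, 186, 196, 113, 5, 19, 20, 23, 14, 17, 195, 174, 178]
211 [202, 0, 167, 191, 48, 10, 15, 24, 21, 13, 36, 209, 42, 41]
214 [205, 0, 107, 210, 116, 4, 18, 22, 19, 11, 62, 225, 0, 124]
219 [(179, 171), (182, 176), (192, 197), (74, 0), (89, 12), (92, 13), (93, 14), (90, 7), (101, 13), (164, 149), (175, 172), (187, 180), (182, 174), (181, 173)]
221 [(178, 171), (180, 175), (185, 195), (144, 9), (149, 28), (151, 34), (153, 36), (156, 35), (156, 25), (100, 76), (196, 195), (189, 182), (192, 184), (73, 68)]
224 [(180, 172), (181, 177), (184, 196), (143, 9), (149, 29), (157, 37), (61, 11), (72, 14), (74, 5), (92, 78), (99, 98), (96, 92), (97, 91), (98, 93)]
227 [(77, 72), (83, 82), (84, 96), (157, 18), (161, 35), (63, 11), (74, 14), (77, 12), (77, 8), (95, 82), (100, 99), (99, 95), (100, 95), (98, 93)]
```

The pointer's centre is at u=323.2 and the red mark's at 321.65, which is a gap of about 1.25 mm. That needs about 2.6 mm at the rim.

Request:
{"api": "carry_out", "payload": {"motion": [[[12,30,0,0,0],[12,30,0,0,0],[11,27.5,0,0,0],[0,0,0,0,0],[0,0,16,0,0],[0,0,6,0,0],[0,0,2,0,0],[0,0,1,0,0],[0,0,0,0,0]]]}}

```text
time: 11.22
tcp_pos: [542.0, -61.6, 87.7]
tcp_rot: [3.141, 0.001, 0.327]
ft_force: [-4.7, -0.7, 6.2]
gripper_width: -0.1
grasp_force: 3.6
```

Request:
{"api": "carry_out", "payload": {"motion": [[[0,-1,0,0,0],[0,-1,0,0,0],[0,-0.6,0,0,0],[0,0,0,0,0],[0,0,0,0,0],[0,0,-5,0,0],[0,0,-20,0,0]]]}}

```text
time: 12.1
tcp_pos: [541.1, -58.7, 111.2]
tcp_rot: [-3.14, 0.002, 0.327]
ft_force: [0.1, 0.0, 0.6]
gripper_width: 0.3
grasp_force: 0.0
```

Request:
{"api": "carry_out", "payload": {"motion": [[[-12,-30,0,0,0],[-12,-30,0,0,0],[-11,-25,0,0,0],[0,0,0,0,0],[0,0,0,0,0],[0,0,0,0,0]]]}}

```text
time: 12.85
tcp_pos: [482.7, 9.4, 111.8]
tcp_rot: [3.141, -0.001, 0.326]
ft_force: [0.8, -0.3, -0.1]
gripper_width: 0.2
grasp_force: 0.0
```

```bash
python3 - <<'E'
from h import *
p,d,c=snap('wrist','w5')
m=(p.max(2)<45)
for v in (207,210,213,215): print(v,[int(x) for x in p[v,314:332].max(1)])
for v in (218,219,221,224,227): print(v,[(int(x[2]),int(x[1])) for x in p[v,314:332]])
cv2.imwrite('pics/g.png',cv2.resize(p[170:250,270:370],None,fx=6,fy=6,interpolation=0))
E
```

```text
207 [179, 180, 181, 187, 200, 72, 6, 19, 24, 20, 15, 11, 211, 189, 183, 184, 182, 181]
210 [178, 184, 199, 0, 172, 123, 10, 16, 23, 21, 17, 5, 103, 195, 20, 65, 132, 187]
213 [180, 184, 202, 0, 82, 61, 11, 19, 21, 20, 17, 8, 151, 213, 18, 108, 195, 181]
215 [179, 182, 197, 0, 174, 125, 8, 20, 18, 18, 13, 15, 208, 199, 35, 99, 191, 181]
218 [(179, 172), (179, 171), (181, 173), (185, 179), (199, 197), (29, 0), (23, 10), (29, 16), (30, 17), (28, 12), (36, 6), (108, 99), (195, 189), (184, 176), (182, 174), (182, 174), (181, 173), (179, 171)]
219 [(179, 171), (179, 171), (179, 172), (182, 176), (194, 197), (76, 0), (89, 9), (94, 16), (95, 16), (81, 9), (92, 7), (159, 146), (172, 168), (185, 177), (181, 173), (182, 174), (180, 172), (180, 172)]
221 [(179, 171), (179, 171), (179, 172), (180, 176), (184, 194), (144, 8), (151, 32), (151, 33), (154, 36), (156, 35), (158, 24), (100, 75), (197, 195), (190, 183), (191, 183), (74, 69), (176, 168), (174, 166)]
224 [(179, 171), (179, 171), (179, 171), (180, 176), (184, 195), (142, 8), (149, 30), (157, 36), (61, 10), (72, 13), (73, 7), (92, 78), (97, 96), (98, 93), (97, 92), (98, 93), (98, 92), (99, 94)]
227 [(181, 173), (186, 178), (173, 166), (79, 79), (83, 94), (158, 22), (160, 34), (62, 7), (75, 17), (77, 14), (77, 8), (95, 81), (101, 100), (99, 94), (101, 96), (99, 94), (100, 95), (98, 92)]
```

View pics/g.png

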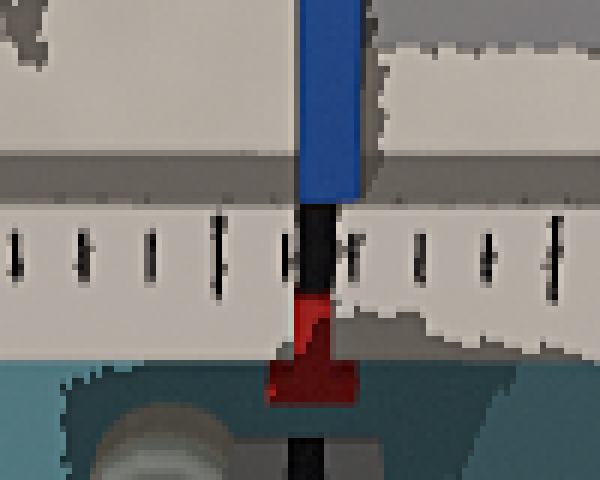

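The pointer's centre is now at 322.3 against 321.65 for the red, so about 0.5 mm remains. Part of the last short stroke was lost in compliance, so I make one more small roll.

Request:
{"api": "carry_out", "payload": {"motion": [[[12,30,0,0,0],[12,30,0,0,0],[11,27.5,0,0,0],[0,0,0,0,0],[0,0,16,0,0],[0,0,6,0,0],[0,0,2,0,0],[0,0,1,0,0],[0,0,0,0,0]]]}}

```text
time: 14.02
tcp_pos: [541.9, -61.3, 87.7]
tcp_rot: [3.141, 0.001, 0.327]
ft_force: [-4.6, -0.3, 8.0]
gripper_width: -0.0
grasp_force: 3.7
```

Request:
{"api": "carry_out", "payload": {"motion": [[[0,-1,0,0,0],[0,-1,0,0,0],[0,0,0,0,0],[0,0,0,0,0],[0,0,-5,0,0],[0,0,-20,0,0]]]}}

```text
time: 14.78
tcp_pos: [541.2, -59.2, 111.2]
tcp_rot: [-3.14, 0.002, 0.327]
ft_force: [0.7, 0.0, 0.2]
gripper_width: 0.1
grasp_force: 0.0
```

Request:
{"api": "carry_out", "payload": {"motion": [[[-12,-30,0,0,0],[-12,-30,0,0,0],[-11,-25.5,0,0,0],[0,0,0,0,0],[0,0,0,0,0],[0,0,0,0,0]]]}}

```text
time: 15.52
tcp_pos: [482.7, 9.4, 111.8]
tcp_rot: [3.141, -0.001, 0.326]
ft_force: [0.1, 0.1, -0.5]
gripper_width: 0.0
grasp_force: 0.0
```

```bash
python3 - <<'E'
from h import *
p,d,c=snap('wrist','w6')
for v in (207,210,213,215): print(v,[int(x) for x in p[v,314:332].max(1)])
for v in (219,221,224,227): print(v,[(int(x[2]),int(x[1])) for x in p[v,314:332]])
E
```

```text
207 [178, 180, 184, 182, 194, 1, 16, 19, 20, 19, 11, 79, 202, 187, 184, 183, 182, 181]
210 [179, 183, 201, 0, 188, 4, 15, 24, 22, 17, 9, 170, 196, 201, 15, 64, 132, 186]
213 [178, 184, 203, 0, 91, 9, 20, 21, 19, 17, 8, 77, 137, 206, 42, 105, 194, 182]
215 [179, 184, 200, 0, 84, 12, 16, 18, 21, 18, 11, 76, 201, 197, 31, 99, 190, 181]
219 [(178, 171), (179, 171), (179, 172), (182, 177), (194, 196), (78, 0), (93, 15), (93, 14), (93, 13), (92, 13), (98, 6), (136, 97), (173, 173), (184, 178), (181, 173), (181, 173), (181, 173), (180, 172)]
221 [(179, 171), (179, 171), (179, 172), (180, 176), (185, 195), (144, 7), (151, 32), (152, 35), (153, 36), (155, 35), (157, 29), (120, 56), (130, 133), (193, 186), (192, 184), (74, 70), (177, 168), (173, 165)]
224 [(179, 171), (179, 172), (179, 171), (181, 177), (184, 195), (142, 9), (149, 29), (158, 37), (60, 8), (72, 12), (72, 6), (83, 53), (98, 99), (96, 93), (97, 92), (98, 93), (98, 93), (99, 93)]
227 [(181, 173), (185, 178), (173, 165), (79, 78), (83, 95), (157, 21), (161, 34), (64, 11), (74, 15), (76, 12), (77, 8), (95, 82), (100, 99), (100, 96), (98, 94), (98, 93), (99, 93), (99, 94)]
```

The pointer and mark now cover the same pixel columns (319–325). I retreat upward and hand in.

Request:
{"api": "carry_out", "payload": {"motion": [[[0,0,-40,0,0],[0,0,-40,0,0],[0,0,-30,0,0],[0,0,0,0,0],[0,0,0,0,0],[0,0,0,0,0]]]}}

```text
time: 16.32
tcp_pos: [480.7, 10.0, 220.2]
tcp_rot: [-3.141, 0.002, 0.327]
ft_force: [-1.0, 0.4, 0.3]
gripper_width: -0.1
grasp_force: 0.0
```

```bash
python3 -c "
from station import job
print(job.hand_in())"
```

```text
the job is handed in; nothing more can be done
None
```

I rolled the wheel until the stop's pointer lined up with the red dose mark, to within about 0.2 mm in the last wrist picture; the hand is clear, and the job was handed in at 16.3 s with no verdict shown.

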